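Swing the hold-down bar over its stud on a dispatch skid

ROBOT

A 6-joint arm with a two-finger parallel gripper is mounted at the origin on the work surface. World frame = base frame: x ahead of the robot, y to its left, z up, the work surface at z = 0. Lengths are in m, angles in rad, forces in N, time in s.
With the tool pointing down it reaches from about 0.35 to 0.725 m from the base axis. Payload 6 kg.
Tool frame: the origin (TCP) lies between the finger pads; the fingertips stand 25 mm ahead of it and the grasp point (between the pads) lies 6 mm ahead of it (tips_ahead is the distance from the TCP to the fingertips, in m); z points along the fingers, y is the line along which they close (so a half turn about z gives the same grasp; the last joint's range is limited). The gripper opens to 85 mm and grips with 20 to 120 N. Pads are 22 mm wide; open, the fingers measure 114 mm over their backs; the gripper's body (76 mm by 85 mm) begins 54 mm behind the grasp point. The pads swing forward as they close: fully open they stand 13 mm farther back than shut.
Start: joints at [1.625, 0.04, 0.085, 0, -1.615, -0.334], TCP at [0.166, 0.577, 0.256] pointing down, gripper open.
Joint ranges: [-2.56, 2.56], [-1.29, 2.01], [-1.08, 1.49], [-3.29, 1.98], [-2.81, -0.18], [-2.99, 2.99]. Speed limits (rad/s): [2.57, 2.57, 3.01, 3.14, 3.14, 3.14].

INTERFACE

Orientations are given as a unit quaternion [w, x, y, z].
In Python, from cell import sense, capture, camera_params, close_job, tips_ahead gives the robot as it stands. The module is installed in compiled form; this text tells all that it offers.
- The arm moves only by the tool drive_tool, never from a script. Its argument "targets" is a list of rows, each a list of 3 entries, a list of its own where there are three numbers: the finger opening in m, from 0 to 0.0854, then the shift along the tool's x, y, z in m, then the turn, a rotation vector about the tool's x, y, z in rad. A call has 1 to 20 rows; each row shifts and turns the commanded pose from where the row before left it, along the tool's axes as they then stand; what a row does not reach is not made up. A row lasts 1/12 s, in which the tool goes at most 41.7 mm and 7.16 degrees, less where a joint would pass 70% of its speed; a pose out of reach is approached as far as the arm can. A call is refused whole if a number of a shift passes 0.0417 or a number of a turn 0.125, either way. A call with a gripper value outside its range is refused whole. The fingers move at their own pace and stop on an object; the grip force is fixed at half the most. Time passes only in rows, so rows that do not move let the fingers close. It gives the time, the measured TCP pose, the force, the opening and the grip force at its end, in the units of the state.
- sense(): the state, without advancing time (a new reading comes with each control period).
- capture(name): name is "scene" or "top" or "wrist"; returns the picture (400x640x3 uint8, red, green, blue); there is no depth.
- camera_params(name): a dict with "vertical_fov" (degrees; the focal length in pixels is half the picture's height over the tangent of half this angle, whatever the lens; pixels are square), "cx", "cy" (the principal point, pixels), "extrinsics" (4x4, takes a point from camera to world coordinates). Camera axes: x right, y down, z forward; pixel columns grow to the right and rows downward; lengths in m; the calibration is good to about 2 mm. A picture is of the moment at which its call begins: read the wrist's pose just before it. camera_params takes no time and is no camera call; for the wrist camera it gives the pose at the moment of the call.
- close_job(): hands the job in; it is judged then, once.
The state is a dict: "time_s": time; "qpos": joint angles; "joint_velocities": joint speeds; "joint_efforts": joint torques, N m; "ee_pos": TCP position; "tcp_rot": TCP orientation; "force": force on the tool from outside, world axes, zero at the start; "torque": the same for the moment, N m; "width": finger opening in m; "grip_force": force on a finger pad.
Only numpy, scipy, OpenCV 4.12 (cv2) and the standard library are available. Lean on these libraries where they do the work, as an engineer would, in place of code of your own. Each camera call takes 0.05 s, during which the arm holds its last target. There are 200 camera calls.

TASK

The slotted hold-down bar on the plate stack sits loosely on the tall pivot bolt. Lift it a little by its lug, swing it about that bolt and lower it so that its slot drops over the slim pointed stud (not the big hex bolt head on the other side), then let go, leaving the bar lying flat on the plate.

Things in the scene. Friction and masses are not known exactly. Their poses are not given: they have to be found in the camera images.
- bar_lug (a point): Centre of the upright lug (50 mm along the bar, 9 thick, 44 tall) on a loose flat steel bar 260 x 64 x 6 mm, 0.5 to 0.8 kg; 28 mm above the bar's underside. x: along the bar to its slotted end, y: across, z: up. Pivot hole, 28 mm round, centred 100 mm behind (-x); closed slot, 50 mm along by 32 across, centred 80 mm ahead (+x). Starts flat on the plate, pointing between stud and hex bolt.
- pivot_foot (a point): Foot of the fixed upright pivot bolt, on its axis at the plate's upper face (80 mm above the bench). The bolt, 18 mm thick, stands in the bar's pivot hole; a 42 mm washer (underside 66 mm above the plate) under a nut keeps the bar on it, so the bar can rise 60 mm at most. The bolt ends 90 mm above the plate. x: across the plate, away from the bolt.
- stud_top (a point): Tip of the fixed stud that the slot must go over: a plain steel stud 14 mm thick, tapered to 6 mm over its top 6 mm, this point 24 mm above the plate. It stands 180 mm from the pivot bolt, to the left or the right of the bar.
- hexbolt_top (a point): Centre of the top of a fixed big hexagonal bolt head, 46 mm across the flats and 18 mm tall, on the plate 180 mm from the pivot bolt on the side away from the stud. It is too big for the slot.

How it is judged:
By the outcome, as a careful person would: the job done as asked, in the order asked, and still so for the second after the job is handed in, with the robot touching nothing.
It also fails if it takes over 37 s, if anything falls off the work surface, if the arm or the gripper's body presses on something with over 40 N, if the wrist force passes 120 N, or if a joint passes its speed limit or range.

## Working session

There is one attempt and no reset: what is moved stays moved. The work goes in short steps, Python scripts to look and compute and a tool call to move; the robot and the scene stay as the last step left them, time stands still between calls to the robot, and variables do not carry over. Pictures are saved under pics/ and viewed, at most 10 in all, crops included, and the job is handed in when it is done.

Besides the shell and the picture viewer there is one more tool, called after "Request:" by a JSON object that holds its "api" and its "payload". drive_tool: Moves the arm, as the interface text tells. Its arguments: {"type":"object","properties":{"targets":{"type":"array","items":{"type":"array"}}},"required":["targets"]}

```bash
mkdir -p pics
python3 - <<'E'
from cell import *
import cv2,numpy as np
s=sense();print(s['time_s'],s['ee_pos'],s['tcp_rot'],s['width'],tips_ahead)
ims=[]
for n in ['scene','top','wrist']:
    im=capture(n);cv2.imwrite(f'pics/{n}0.png',im[:,:,::-1]);p=camera_params(n);print(n,p['vertical_fov'],p['cx'],p['cy']);print(np.round(p['extrinsics'],4))
E
```

```text
0.0 [0.1655257  0.57641898 0.25529388] [ 8.67618943e-04  9.90233127e-01 -1.39418788e-01 -6.25654967e-05] 0.08518404517602059 0.025
scene 55.81875425296753 317.1713465660294 199.27594143637393
[[ 0.8392  0.2866 -0.4621  0.8467]
 [ 0.5436 -0.4655  0.6984 -0.4082]
 [-0.015  -0.8374 -0.5464  0.502 ]
 [ 0.      0.      0.      1.    ]]
top 45.01318092747066 315.62580461292663 200.71361229351555
[[ 0.0276 -0.9949  0.0973  0.4908]
 [-0.9995 -0.0258  0.0199  0.0489]
 [-0.0173 -0.0977 -0.9951  0.9161]
 [ 0.      0.      0.      1.    ]]
wrist 64.20729472481733 323.0570815120448 204.59669511207997
[[-0.2759 -0.9101 -0.3091  0.2451]
 [-0.9612  0.2616  0.0876  0.5541]
 [ 0.0011  0.3213 -0.947   0.3729]
 [ 0.      0.      0.      1.    ]]
```

View pics/top0.png

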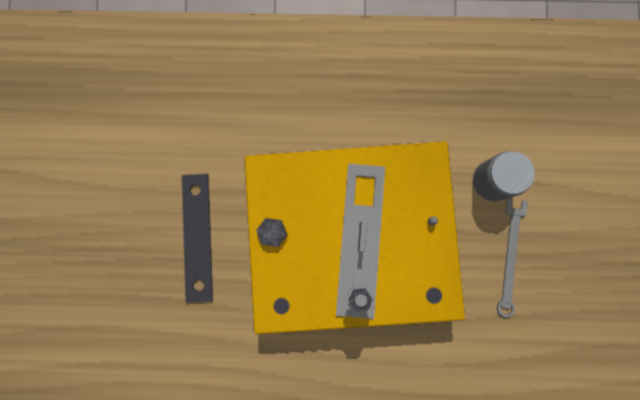

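View pics/scene0.png

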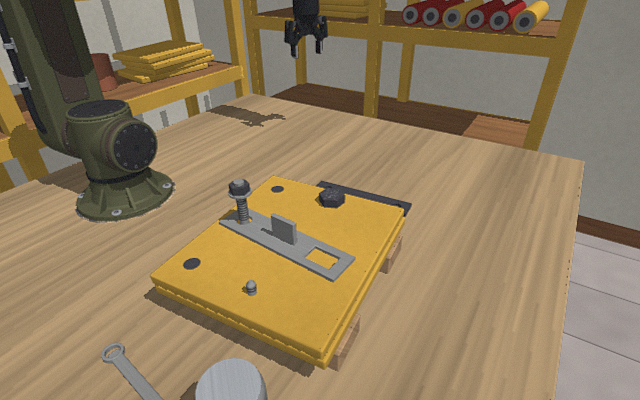

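The top view shows the pivot nut at about (361,299), the lug at (362,237), the slot at (365,191), the stud at (432,221) on the right (world −y) and the hex bolt at (272,233). In the scene view, the stud tip is at about (251,282), the lug top at (285,222) and the nut at (239,184).

```bash
cat > h.py <<'E'
import numpy as np,cv2
from cell import *
def ray(n,u,v,p=None):
    p=p or camera_params(n);f=200/np.tan(np.radians(p['vertical_fov']/2))
    E=np.array(p['extrinsics']);d=E[:3,:3]@[(u-p['cx'])/f,(v-p['cy'])/f,1];return E[:3,3],d/np.linalg.norm(d)
def onz(n,u,v,z,p=None):
    o,d=ray(n,u,v,p);return o+d*(z-o[2])/d[2]
def tri(a,b):
    A=np.zeros((3,3));B=np.zeros(3)
    for o,d in(a,b):
        M=np.eye(3)-np.outer(d,d);A+=M;B+=M@o
    return np.linalg.solve(A,B)
E
python3 - <<'E'
from h import *
im=cv2.imread('pics/top0.png');hsv=cv2.cvtColor(im,cv2.COLOR_BGR2HSV)
y=((hsv[...,0]>18)&(hsv[...,0]<30)&(hsv[...,1]>200)).astype(np.uint8)
# slot: yellow component inside bar
n,l,st,c=cv2.connectedComponentsWithStats(y)
for i in range(1,n):
    if st[i,4]>60: print('comp',st[i],c[i].round(1))
n,l,st,c=cv2.connectedComponentsWithStats(1-y)
for i in range(1,n):
    if st[i,4]>15: print('non',st[i],c[i].round(1))
print('slot',onz('top',365,191,.086),'stud',onz('top',432.5,220.5,.104),'hex',onz('top',272,233,.098))
print('lug',onz('top',362,237,.13),'nut',onz('top',361,299.5,.17))
print('stud tri',tri(ray('top',432.5,220.5),ray('scene',251,281)))
print('nut tri',tri(ray('top',361,299.5),ray('scene',239,181)))
print('lug tri',tri(ray('top',362,237),ray('scene',284,223)))
t=cv2.resize(im[140:340,240:470],None,fx=3,fy=3,interpolation=cv2.INTER_CUBIC);cv2.imwrite('pics/t1.png',t[:600])
E
```

```text
comp [  245   142   220   192 29614] [352.5 236.7]
comp [355 177  19  28 471] [364.2 190.8]
non [     0      0    640    400 219064] [313.9 193. ]
non [ 335  163   51  157 5610] [360.1 245.4]
non [428 216  11  10  87] [432.7 220.5]
non [256 218  31  30 700] [271.1 232.2]
non [426 287  17  17 227] [433.6 295.1]
non [273 298  17  17 227] [281.  305.7]
slot [ 0.59101399 -0.01941514  0.086     ] stud [ 0.54192294 -0.13179063  0.104     ] hex [0.51388865 0.13762595 0.098     ]
lug [ 0.51046688 -0.01226133  0.13      ] nut [ 0.41465551 -0.00935879  0.17      ]
stud tri [ 0.54314563 -0.13140162  0.10133255]
nut tri [ 0.41622988 -0.00791365  0.17032093]
lug tri [ 0.51276173 -0.01150173  0.11896299]
```

View pics/t1.png

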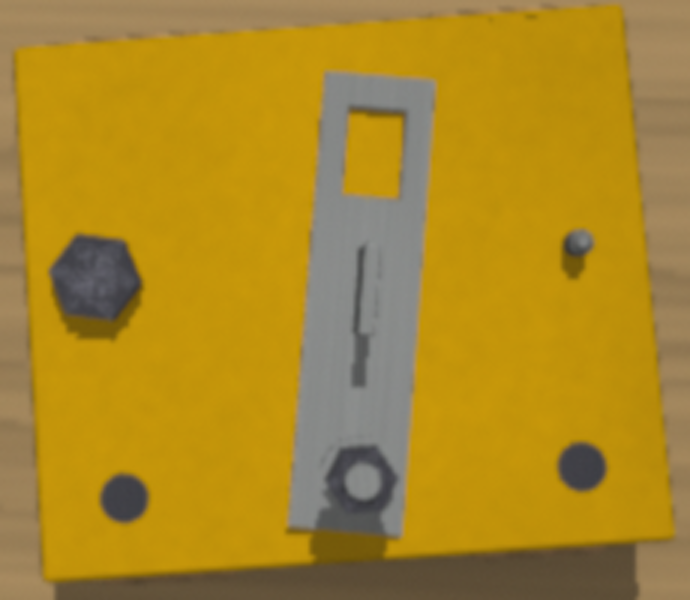

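The enlarged view puts the bar corners at about (325,72), (435,80), (402,537) and (288,528), and the lug's top centre at (371,288). The stud is on the right. Next I'll get the bar's axis.

Run:
```python
from h import *
P=np.array([onz('top',240+u/3,140+v/3,.086)[:2] for u,v in[(325,72),(435,80),(402,537),(288,528)]])
f=(P[0]+P[1])/2;b=(P[2]+P[3])/2;d=(f-b)/np.linalg.norm(f-b)
print('len',np.linalg.norm(f-b),'w',np.linalg.norm(P[0]-P[1]),'yaw',np.degrees(np.arctan2(d[1],d[0])))
sl=onz('top',364.2,190.8,.083)[:2]
lug=[sl-d*.08,(f+b)/2,onz('top',363.7,236,.13)[:2]]
print(d,'lug ests',np.round(lug,4),'pivot by slot',sl-.18*d)
s=sense();from scipy.spatial.transform import Rotation as R
q=s['tcp_rot'];r=R.from_quat(np.r_[q[1:],q[0]]);print(r.as_matrix().round(4))
Y=np.arctan2(d[1],d[0]);c=np.cos(Y);sn=np.sin(Y)
X=np.array([c,sn,0]);T=np.array([X,[sn,-c,0],[0,0,-1]]).T
t=np.r_[np.mean(lug[:2],axis=0),.25]
print('turn',(r.inv()*R.from_matrix(T)).as_rotvec(),'shift in new tool',T.T@(t-s['ee_pos']))
```

```text
len 0.2605281905882377 w 0.06374426985110204 yaw -3.3335514162107995
[ 0.99830794 -0.05814863] lug ests [[ 0.5118 -0.0136]
 [ 0.5059 -0.0139]
 [ 0.5122 -0.015 ]] pivot by slot [ 0.41199466 -0.00780366]
[[ 9.611e-01 -2.762e-01 -2.000e-04]
 [-2.762e-01 -9.611e-01 -1.400e-03]
 [ 2.000e-04  1.500e-03 -1.000e+00]]
turn [ 1.46512439e-03 -2.59659103e-05 -2.21616010e-01] shift in new tool [0.37702885 0.56926499 0.00548941]
```

Request:
{"api": "drive_tool", "payload": {"targets": [[0.085,[0,0,0],[0,0,-0.11]],[0.085,[0,0,0],[0,0,-0.11]],[0.085,[0.021,0.0315,0],[0,0,0]],[0.085,[0.021,0.0315,0],[0,0,0]],[0.085,[0.021,0.0315,0],[0,0,0]],[0.085,[0.021,0.0315,0],[0,0,0]],[0.085,[0.021,0.0315,0],[0,0,0]],[0.085,[0.021,0.0315,0],[0,0,0]],[0.085,[0.021,0.0315,0],[0,0,0]],[0.085,[0.021,0.0315,0],[0,0,0]],[0.085,[0.021,0.0315,0],[0,0,0]],[0.085,[0.021,0.0315,0],[0,0,0]],[0.085,[0.021,0.0315,0],[0,0,0]],[0.085,[0.021,0.0315,0],[0,0,0]],[0.085,[0.021,0.0315,0],[0,0,0]],[0.085,[0.021,0.0315,0],[0,0,0]],[0.085,[0.021,0.0315,0],[0,0,0]],[0.085,[0.021,0.0315,0],[0,0,0]],[0.085,[0.021,0.0315,0],[0,0,0]],[0.085,[0.021,0.0315,0],[0,0,0]]]}}

```text
time_s: 1.82
ee_pos: [0.5096, -0.0138, 0.2562]
tcp_rot: [-0.0, 1.0, -0.03, 0.0]
force: [0.5, -0.1, 0.0]
width: 0.0851
grip_force: 0.0
```

Request:
{"api": "drive_tool", "payload": {"targets": [[0.085,[0,0,0],[0,0,0]],[0.085,[0,0,0],[0,0,0]]]}}

```text
time_s: 1.98
ee_pos: [0.5094, -0.0138, 0.2553]
tcp_rot: [0.0, 0.999, -0.032, -0.001]
force: [-0.4, 0.6, -0.6]
width: 0.0848
grip_force: 0.0
```

Run:
```python
from h import *
s=sense();print(s['time_s'],s['ee_pos'],s['tcp_rot'],s['qpos'])
p=camera_params('wrist');im=capture('wrist');cv2.imwrite('pics/w1.png',im[:,:,::-1]);np.save('w1.npy',p,allow_pickle=True)
```

```text
1.9833 [ 0.50935185 -0.01375752  0.25532281] [ 3.60174619e-04  9.99489981e-01 -3.19168218e-02 -9.81849185e-04] [ 3.68831805e-01 -2.00639671e-01 -1.43727220e-01 -1.02969066e-04
 -1.62979790e+00  1.13811404e+00]
```

View pics/w1.png

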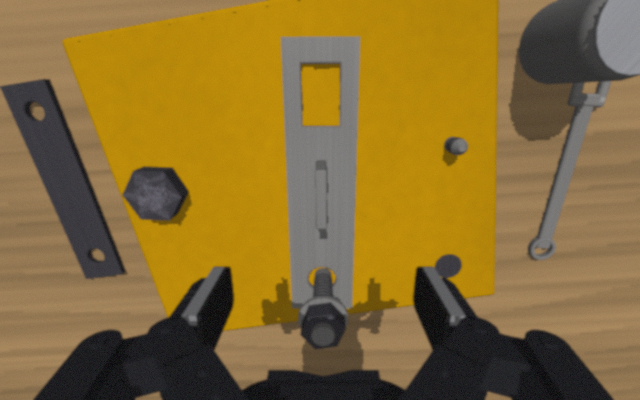

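The wrist view shows the bar upright and centred. The slot runs from (301,63) to (341,127), the lug top is near (321,197), the stud tip at (456,145), the bolt leaves the hole at about (322,278) and the hex head is at (155,193).

Run:
```python
from h import *
p=np.load('w1.npy',allow_pickle=True).item()
im=cv2.imread('pics/w1.png');hsv=cv2.cvtColor(im,cv2.COLOR_BGR2HSV)
y=((hsv[...,0]>18)&(hsv[...,0]<30)&(hsv[...,1]>200)).astype(np.uint8)
n,l,st,c=cv2.connectedComponentsWithStats(y[:320])
for i in range(1,n):
    if st[i,4]>60: print('comp',st[i],c[i].round(1))
for nm,u,v,z in[('slot',320.5,95,.083),('lug',321,197,.13),('stud',457,144.5,.104),('nut',322,333,.17)]:
    print(nm,onz('wrist',u,v,z,p).round(4))
print('stud tri',tri(ray('wrist',457,144.5,p),ray('top',432.5,220)).round(4))
E=onz('wrist',282,38,.086,p)+onz('wrist',360,38,.086,p);F=onz('wrist',290,300,.086,p)+onz('wrist',353,303,.086,p);d=(E-F)/2;print(d,np.degrees(np.arctan2(d[1],d[0])))
```

```text
comp [   63     0   435   320 89920] [303.5 141.7]
comp [ 302   65   38   60 2183] [320.3  94.3]
slot [ 0.5928 -0.0167  0.083 ]
lug [ 0.5159 -0.0123  0.13  ]
stud [ 0.5464 -0.1282  0.104 ]
nut [ 0.4177 -0.0069  0.17  ]
stud tri [ 0.5437 -0.1353  0.0871]
[ 0.24992984 -0.01585836  0.        ] -3.630622592722017
```

Request:
{"api": "drive_tool", "payload": {"targets": [[0.085,[0.004,0,0.03],[0,0,0]],[0.085,[0,0,0.035],[0,0,0]],[0.085,[0,0,0.03],[0,0,0]],[0.085,[0,0,0.025],[0,0,0]],[0.085,[0,0,0.015],[0,0,0]],[0.04,[0,0,0],[0,0,0]],[0.02,[0,0,0],[0,0,0]],[0.02,[0,0,0],[0,0,0]],[0.02,[0,0,0],[0,0,0]]]}}

```text
time_s: 2.78
ee_pos: [0.5139, -0.0116, 0.1234]
tcp_rot: [-0.0, 1.0, -0.029, 0.002]
force: [0.3, 0.7, 0.3]
width: 0.0385
grip_force: 0.0
```

Request:
{"api": "drive_tool", "payload": {"targets": [[0.0,[0,0,0],[0,0,0]],[0.0,[0,0,0],[0,0,0]],[0.0,[0,0,0],[0,0,0]],[0.0,[0,0,0],[0,0,0]],[0.0,[0,0,0],[0,0,0]],[0.0,[0,0,0],[0,0,0]]]}}

```text
time_s: 3.28
ee_pos: [0.5135, -0.0121, 0.1224]
tcp_rot: [-0.0, 1.0, -0.03, 0.001]
force: [-1.8, 0.8, 5.1]
width: 0.0082
grip_force: 60.1
```

Request:
{"api": "drive_tool", "payload": {"targets": [[0.0,[0,0,-0.005],[0,0,0]],[0.0,[0,0,-0.01],[0,0,0]],[0.0,[0,0,-0.01],[0,0,0]],[0.0,[0,0,-0.01],[0,0,0]],[0.0,[0,0,-0.005],[0,0,0]],[0.0,[0,0,0],[0,0,0]],[0.0,[0,0,0],[0,0,0]]]}}

```text
time_s: 3.87
ee_pos: [0.5132, -0.012, 0.1616]
tcp_rot: [-0.0, 1.0, -0.03, 0.0]
force: [0.9, 0.2, -5.1]
width: 0.0081
grip_force: 58.6
```

Request:
{"api": "drive_tool", "payload": {"targets": [[0.0,[0,0.005,0],[0,0,0.05]],[0.0,[-0.0001,0.005,0],[0,0,0.05]],[0.0,[-0.0001,0.005,0],[0,0,0.05]],[0.0,[-0.0001,0.005,0],[0,0,0.05]],[0.0,[-0.0001,0.005,0],[0,0,0.05]],[0.0,[-0.0001,0.005,0],[0,0,0.05]],[0.0,[-0.0001,0.005,0],[0,0,0.05]],[0.0,[0,0,0],[0,0,0]]]}}

```text
time_s: 4.53
ee_pos: [0.5047, -0.0466, 0.1605]
tcp_rot: [0.0, 0.979, -0.205, -0.001]
force: [0.1, -0.6, -4.7]
width: 0.0085
grip_force: 58.6
```

Run:
```python
from h import *
s=sense();print(s['time_s'],s['ee_pos'],s['tcp_rot'],s['force'],s['torque'],s['width'])
im=capture('scene');cv2.imwrite('pics/s2.png',im[100:400,100:500,::-1])
```

```text
4.5333 [ 0.50468539 -0.04664116  0.16054754] [ 2.73538852e-04  9.78832057e-01 -2.04663802e-01 -6.76358359e-04] [ 0.12931492 -0.62742617 -4.6989664 ] [-0.00742436 -0.06075642 -0.00477311] 0.008479244050244129
```

View pics/s2.png

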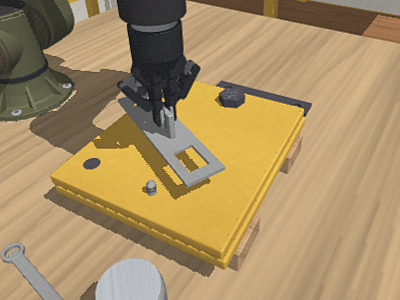

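The bar is held in the gripper, lifted level and about halfway round. In this crop its slot is near (190,158) and the stud at (151,187). I'll swing it the rest of the way.

Request:
{"api": "drive_tool", "payload": {"targets": [[0.0,[-0.0001,0.005,0],[0,0,0.05]],[0.0,[-0.0001,0.005,0],[0,0,0.05]],[0.0,[-0.0001,0.005,0],[0,0,0.05]],[0.0,[-0.0001,0.005,0],[0,0,0.05]],[0.0,[-0.0001,0.005,0],[0,0,0.05]],[0.0,[-0.0001,0.005,0],[0,0,0.05]],[0.0,[-0.0001,0.005,0],[0,0,0.05]],[0.0,[0,0,0],[0,0,0]],[0.0,[0,0,0],[0,0,0]]]}}

```text
time_s: 5.33
ee_pos: [0.4862, -0.0751, 0.1611]
tcp_rot: [-0.0, 0.929, -0.37, -0.0]
force: [-0.3, 0.7, -5.3]
width: 0.0082
grip_force: 58.7
```

Run:
```python
from h import *
s=sense();print(s['time_s'],s['ee_pos'],s['tcp_rot'],s['force'],s['torque'],s['width'])
q=s['tcp_rot'];Y=2*np.arctan2(q[2],q[1]);print('yaw',np.degrees(Y))
print('slot pred',s['ee_pos'][:2]+.08*np.array([np.cos(Y),np.sin(Y)]),'hole pred',s['ee_pos'][:2]-.1*np.array([np.cos(Y),np.sin(Y)]))
p=camera_params('wrist');np.save('w3.npy',p,allow_pickle=True)
im=capture('wrist');cv2.imwrite('pics/w3.png',im[:,:,::-1])
```

```text
5.3333 [ 0.48617153 -0.07505049  0.16108845] [-1.57286007e-05  9.29145558e-01 -3.69714108e-01 -9.87975514e-05] [-0.33180653  0.692813   -5.30204703] [-0.0924839  -0.06005845 -0.03076565] 0.00819374215808057
yaw -43.39597355142978
slot pred [ 0.54430137 -0.13001341] hole pred [ 0.41350924 -0.00634685]
```

View pics/w3.png

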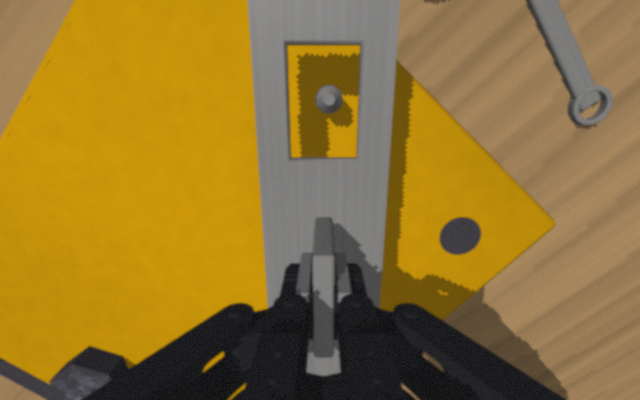

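Through the slot, which spans (286–361, 43–158), the stud tip shows at about (330,98). I'll compute the residual offset in tool axes.

Run:
```python
from h import *
p=np.load('w3.npy',allow_pickle=True).item()
c=[onz('wrist',u,v,.127,p) for u,v in[(286,43),(361,44),(290,158),(357,157)]]
print('size',np.linalg.norm(c[0]-c[1]),np.linalg.norm(c[0]-c[2]))
sl=np.mean(c,axis=0);st=onz('wrist',330,98,.104,p);Y=np.radians(-43.4)
print(sl,st);d=(st-sl)[:2];X=np.array([np.cos(Y),np.sin(Y)]);T=np.array([np.sin(Y),-np.cos(Y)]);print('tool x',d@X,'tool y',d@T)
```

```text
size 0.03212780718054936 0.04953920153024399
[ 0.54387409 -0.12960206  0.127     ] [ 0.54321081 -0.13365978  0.104     ]
tool x 0.002306089410282494 tool y 0.003403973196454626
```

Request:
{"api": "drive_tool", "payload": {"targets": [[0.0,[0.002,0.002,0],[0,0,0.02]],[0.0,[0,0,0],[0,0,0]],[0.0,[0,0,0.005],[0,0,0]],[0.0,[0,0,0.005],[0,0,0]],[0.0,[0,0,0.005],[0,0,0]],[0.0,[0,0,0.005],[0,0,0]],[0.0,[0,0,0],[0,0,0]],[0.0,[0,0,0],[0,0,0]]]}}

```text
time_s: 6.05
ee_pos: [0.486, -0.0781, 0.1408]
tcp_rot: [0.0, 0.925, -0.38, -0.0]
force: [0.1, -0.7, -4.1]
width: 0.0079
grip_force: 58.6
```

Request:
{"api": "drive_tool", "payload": {"targets": [[0.0,[0,0,0.004],[0,0,0]],[0.0,[0,0,0.004],[0,0,0]],[0.0,[0,0,0.004],[0,0,0]],[0.0,[0,0,0.003],[0,0,0]],[0.0,[0,0,0.002],[0,0,0]],[0.0,[0,0,0],[0,0,0]],[0.0,[0,0,0],[0,0,0]]]}}

```text
time_s: 6.63
ee_pos: [0.4862, -0.0781, 0.1243]
tcp_rot: [0.0, 0.925, -0.38, -0.0]
force: [0.0, 0.6, -5.0]
width: 0.0081
grip_force: 58.7
```

Request:
{"api": "drive_tool", "payload": {"targets": [[0.0,[0,0,0.0015],[0,0,0]],[0.0,[0,0,0.0005],[0,0,0]],[0.0,[0,0,0],[0,0,0]],[0.0,[0,0,0],[0,0,0]]]}}

```text
time_s: 6.97
ee_pos: [0.4863, -0.078, 0.1225]
tcp_rot: [-0.0, 0.925, -0.38, 0.0]
force: [-0.7, -0.0, -4.4]
width: 0.0081
grip_force: 58.8
```

Request:
{"api": "drive_tool", "payload": {"targets": [[0.02,[0,0,0],[0,0,0]],[0.03,[0,0,0],[0,0,0]],[0.05,[0,0,0],[0,0,0]],[0.06,[0,0,0],[0,0,0]],[0.06,[0,0,0],[0,0,0]],[0.06,[0,0,0],[0,0,0]],[0.06,[0,0,-0.01],[0,0,0]],[0.06,[0,0,-0.02],[0,0,0]],[0.06,[0,0,-0.03],[0,0,0]],[0.06,[0,0,-0.04],[0,0,0]],[0.06,[0,0,-0.04],[0,0,0]],[0.06,[0,0,0],[0,0,0]],[0.06,[0,0,0],[0,0,0]]]}}

```text
time_s: 8.05
ee_pos: [0.4872, -0.0781, 0.2664]
tcp_rot: [-0.001, 0.925, -0.38, 0.003]
force: [-0.4, 0.5, -1.0]
width: 0.0601
grip_force: 0.0
```

Run:
```python
from h import *
s=sense();print(s['time_s'],s['ee_pos'],s['force'],s['width'])
a=capture('scene')[100:400,100:500];b=capture('wrist')[:300,120:520]
cv2.imwrite('pics/f.png',np.hstack([a,b])[:,:,::-1])
```

```text
8.05 [ 0.48721768 -0.0781117   0.26635312] [-0.3624999   0.50249624 -0.97248742] 0.060100793169496104
```

View pics/f.png

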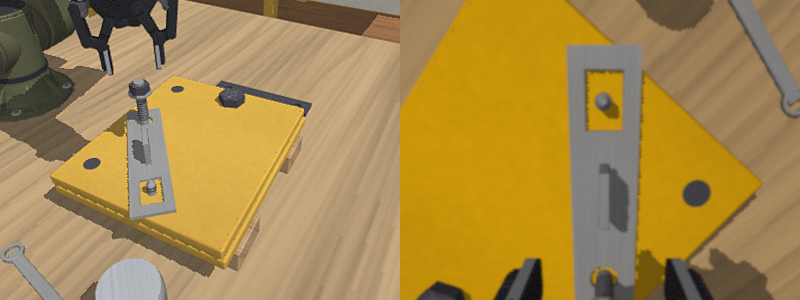

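The bar lies flat on the plate with the stud standing through the slot at about (603,100) in the right half. The gripper is clear of everything.

```bash
python3 -c "
from cell import *
print(close_job())"
```

```text
the job is handed in; nothing more can be done
None
```

The bar now lies flat on the plate with its slot over the slim stud; the gripper has let go and is clear of it, and I handed the job in at about 8 s of the 37 s allowed.

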